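# Press the sealing mat, then hold the guard up at the marked angle

### The arm

A 6-joint arm with a two-finger parallel gripper is mounted at the origin on the work surface. World frame = base frame: x ahead of the robot, y to its left, z up, the work surface at z = 0. Lengths are in m, angles in rad, forces in N, time in s.
With the tool pointing down it reaches from about 0.275 to 0.85 m from the base axis. Payload 19 kg.
Tool frame: the origin (TCP) lies midway between the tips of the shut fingers; the grasp point (between the pads) lies 19 mm behind it; z points along the fingers, x is the direction in which the jaws open and shut, and the axes are right-handed (so a half turn about z gives the same grasp; the last joint's range is limited). The gripper opens to 85 mm and grips with 20 to 120 N. Pads are 22 mm wide; open, the fingers measure 114 mm over their backs; the gripper's body (76 mm by 85 mm) begins 54 mm behind the grasp point. The pads swing forward as they close: fully open they stand 13 mm farther back than shut.
Start: joints at [-1.35, 0.15, 1.437, -0, 1.554, -0.134], TCP at [0.2, -0.539, 0.231] pointing down, gripper open.
Joint ranges: [-2.8, 2.8], [-0.68, 2.1], [0.12, 2.68], [-1.39, 4.53], [0.16, 2.79], [-2.81, 2.81]. Speed limits (rad/s): [1.89, 1.89, 2.22, 3.01, 3.01, 3.01].

### API

Orientations are given as a 3x3 rotation matrix whose columns are the frame's x, y, z axes.
In Python, from cell import sense, get_image, camera_model, sign_off gives the robot as it stands.
- The arm moves only by the tool jog_arm, never from a script. Its argument "steps" is a list of rows, each a list of 4 numbers: the shift along the world's x, y, z in m, then the turn about the world's z in degrees. A call has 1 to 12 rows; each row shifts and turns the commanded pose from where the row before left it; what a row does not reach is not made up. A row lasts 1/8 s, in which the tool goes at most 62.5 mm and 10.7 degrees, less where a joint would pass 70% of its speed; a pose out of reach is approached as far as the arm can. A call is refused whole if a number of a shift passes 0.0625 or a number of a turn 10.7, either way. A call with a gripper value outside its range is refused whole. "claw" is the opening, from 0 (shut) to 1 (fully open), set as the call begins (left out, the last holds). The fingers move at their own pace and stop on an object; "force" is the grip in N (left out, the last holds). Time passes only in rows, so rows that do not move let the fingers close. It gives the time, the measured TCP pose, the force and the opening at its end, in the units of the state.
- sense(): the state, without advancing time (a new reading comes with each control period).
- get_image(name): name is "scene" or "top"; returns (picture, depth): 420x560x3 uint8, red, green, blue; 420x560 float32, m along the optical axis (not along the pixel's ray), 0 where there is no reading.
- camera_model(name): a dict with "fx", "fy", "cx", "cy" (pixels), "k1" (the pictures are not rectified: a ray, as slopes to the right and down, at radius r is drawn at 1 + k1 r^2 times it, then the intrinsics apply), "xyz" and "attitude" of the camera in the world. Camera axes: x right, y up, looking along -z (the intrinsics and any distortion apply to the point x, -y, -z); pixel columns grow to the right and rows downward; lengths in m; the calibration is good to about 2 mm. A picture is of the moment at which its call begins. camera_model takes no time and is no camera call.
- sign_off(): hands the job in, once; it reports no verdict.
The state is a dict: "clock": time; "q": joint angles; "qd": joint speeds; "effort": joint torques, N m; "tcp_pos": TCP position; "orientation": TCP orientation; "ft_force": force on the tool from outside, world axes, zero at the start; "moment": the same for the moment, N m; "grip_width": finger opening in m.
Only numpy, scipy, OpenCV 4.12 (cv2) and the standard library are available. Lean on these libraries where they do the work, as an engineer would, in place of code of your own. Each camera call takes 0.05 s, during which the arm holds its last target.

### The job

With the clear guard shut, pull the press's orange-handled lever all the way down to its stop to seat the sealing mat, then ease it slowly back up to its rest, never letting it spring back. Then swing the guard up by its blue bar until its yellow lower edge lines up with the red pointer of the dial, and finish while still holding it there with the gripper, steady, because it drops shut when let go. Leave the red pointer and the other things on the bench as they are.

Things in the scene. Friction and masses are not known exactly. Their poses are not given: they have to be found in the camera images.
- press: sealing press fixed to the bench: white base 270 (x) x 210 (y) x 60 mm under a clear guard, 157 mm tall with it shut. Origin: centre of its underside, on the bench. x points from its front (robot side, guard bar) to its rear (hinge), y to its left (dial: white arc of 225 mm radius round the hinge, black ticks, 4 mm thick, at y = +122 mm), z up; lever on its right (-y). Turned about z only
- lever (a joint): angle (rad) of the sprung lever: 0 = rest (leaning to the front, 65 deg above level), 0.95 = stop, all the way down. Level axis along the press's y through press point (50, -139, 75) mm; pulling moves the handle towards the front (-x) and down. A spring drives it back to 0: about 2 N at the handle at rest to 8 N fully down; let go, it flies back
- lever_grip (a point): middle of the lever's orange handle: a round bar 22 mm thick, 100 mm long, parallel to the press's y, standing out sideways (-y) from the end of the steel lever arm (14 mm thick, 64 mm from this point towards +y). 170 mm from the lever's axis; in the press's frame at (-22, -203, 229) mm at rest, (-117, -203, 107) mm fully down
- guard (a joint): angle (rad) of the clear guard: 0 = shut, grows as its front edge swings up (to 1.3). A clear box 190 x 196 x 90 mm with yellow strips along its lower edges, about 0.45 kg (varies), no friction: it falls shut by itself; 1.5 to 3 N at the bar hold it
- guard_hinge (a point): middle of the guard's hinge line, which runs along the press's y at the guard's lower rear edge, at press-frame (105, 0, 67) mm
- guard_bar (a point): middle of the guard's blue pull bar: round, 13 mm thick, parallel to the press's y, 100 mm free between two stand-offs, 43 mm in front of the guard's front wall. Shut, it is 235 mm ahead (-x) of the hinge line and 66 mm above it, 24 mm below the guard's top. It turns with the guard about the hinge line. Its x axis is along the guard's yellow lower side edges
- pointer (a joint): angle (rad) of the red pointer, a thin arm with a ball at its end that turns on the guard's hinge line, left of the guard: 0 = level towards the front, grows upward; set between 0.45 and 0.85. The guard's yellow lower edge is in line with it when guard has the same value. It is held by friction
- pointer_tip (a point): centre of the 22 mm red ball at the pointer's end, 235 mm from the hinge line, at y = +130 mm in the press's frame; its x axis is along the pointer
- spray: white spray bottle with an orange trigger, 72 mm wide, 201 mm tall; a bystander, loose; origin: centre of its underside
- jar: amber jar with a white lid, 68 mm wide, 75 mm tall; a bystander, loose; origin: centre of its underside
- beads: small grey jar with a yellow lid, 50 mm wide, 85 mm tall; a bystander, loose; origin: centre of its underside
- tipbox: blue pipette-tip box with a clear lid, 85 x 120 x 62 mm; a bystander, loose; origin: centre of its underside
- tuberack: yellow tube rack with coloured caps, 70 x 130 x 61 mm; a bystander, loose; origin: centre of its underside
- dish: flat glass culture dish, 90 mm wide, 16 mm tall; a bystander, loose; origin: centre of its underside

How it is judged:
On the way, in this order (a step that is already met when the one before it is completed fails the run):
1. the lever is pulled all the way down with the guard shut (value of joint lever above 0.86 rad and value of joint guard below 0.08 rad), for 0.2 s.
2. the lever is back at its rest, the guard still shut (value of joint each of lever, guard below 0.08 rad), for 0.2 s.
At the end, for the whole second after the job is handed in: the guard stands within 0.09 rad (5 deg) of the red pointer, still (under 0.15 rad/s), carried by the gripper's fingers (contact above 0.5 N), and the lever is at rest (below 0.1 rad) (angle between the x axis of guard_bar and the x axis of pointer_tip, either way round below 0.09 rad and contact force between guard and the fingers above 0.5 N and velocity of joint guard between -0.15 and 0.15 rad/s and value of joint lever below 0.1 rad); the arm keeps its last pose, push and grip.
It fails at once if the lever springs back uncontrolled (faster than 1.6 rad/s) (velocity of joint lever below -1.6 rad/s).
It fails at once if the red pointer is displaced (its tip by more than 15 mm) (distance of pointer_tip from where it was at the start of the episode above 0.015 m).
It fails at once if another thing on the bench is pushed more than 30 mm or tipped (distance of any of spray, jar, beads, tipbox, tuberack, dish from where it was at the start of the episode above 0.03 m or angle between any of spray, jar, beads, tipbox, tuberack, dish's own z axis and vertical above 0.5 rad).
It also fails if it takes over 64 s, if anything falls off the work surface, if the arm or the gripper's body presses on something with over 40 N, if the wrist force passes 120 N, or if a joint passes its speed limit or range.

## Working session

There is one attempt and no reset: what is moved stays moved. The work goes in short steps, Python scripts to look and compute and a tool call to move; the robot and the scene stay as the last step left them, time stands still between calls to the robot, and variables do not carry over. Pictures are saved under pics/ and viewed, and the job is handed in when it is done.

Besides the shell and the picture viewer there is one more tool, called after "Call:" as name(argument=value, ...), one argument or row to a line, values as JSON. jog_arm: Moves the arm, as the interface text tells. Its arguments: {"type":"object","properties":{"steps":{"type":"array","items":{"type":"array","items":{"type":"number"}}},"claw":{"type":"number"},"force":{"type":"number"}},"required":["steps"]}

```bash
ls; mkdir -p pics
python3 - <<'E'
from cell import *
import cv2,numpy as np
for n in("scene","top"):
    p,d=get_image(n); cv2.imwrite(f"pics/{n}0.png",p[:,:,::-1]); np.savez(f"{n}0.npz",p=p,d=d); print(n,camera_model(n))
print(sense())
E
```

```text
pics
scene {'fx': 500.3321806732322, 'fy': 500.3321806732322, 'cx': 283.88949047970124, 'cy': 210.2397064895395, 'k1': -0.013071202618963104, 'xyz': array([ 1.59865567, -0.75941485,  1.29279832]), 'attitude': array([[ 0.57846248, -0.54899962,  0.60330803],
       [ 0.81570856,  0.38856668, -0.4285271 ],
       [ 0.00083582,  0.74001037,  0.67259494]])}
top {'fx': 531.366570034318, 'fy': 531.366570034318, 'cx': 290.767659196747, 'cy': 203.12357046616054, 'k1': -0.002676143419330021, 'xyz': array([ 0.24694774, -0.01694869,  1.83324123]), 'attitude': array([[-0.0164493 ,  0.9843331 , -0.17554991],
       [-0.99978911, -0.01835142, -0.0092172 ],
       [-0.01229438,  0.17536127,  0.98442738]])}
{'clock': 0.1, 'q': array([-1.34997182e+00,  1.50888162e-01,  1.43794858e+00,  1.88542936e-06,
        1.55378677e+00, -1.33985221e-01]), 'qd': array([-0.00115231, -0.00158904, -0.00271356,  0.00043184, -0.00087831,
       -0.00121759]), 'effort': array([ 4.19774180e-03, -7.14384198e+01, -5.71800399e+01, -3.92912843e-04,
        7.09132582e-03,  1.54278160e-05]), 'tcp_pos': array([ 0.19970376, -0.53897424,  0.23077223]), 'orientation': array([[ 3.47411803e-01, -9.37712637e-01, -2.23953416e-04],
       [-9.37712107e-01, -3.47411847e-01,  1.00623726e-03],
       [-1.02136547e-03, -1.39574871e-04, -9.99999469e-01]]), 'ft_force': array([ 0.46397716, -0.21035593, -0.62670211]), 'moment': array([ 0.03201815, -0.02168097,  0.06408087]), 'grip_width': 0.08563104269657998}
```

View pics/scene0.png

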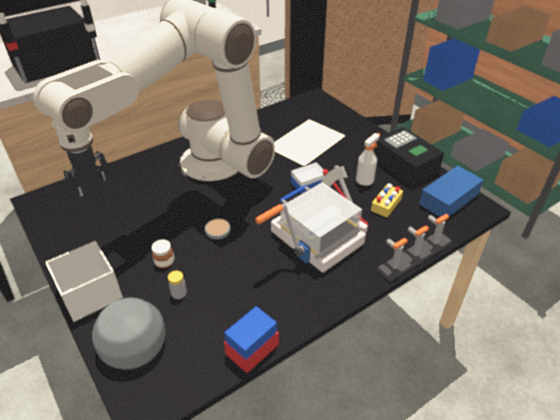

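View pics/top0.png

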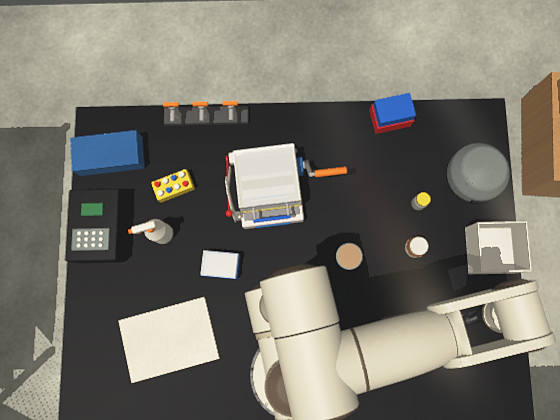

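The top view shows the press at about (267,185), the lever handle at (330,171), the blue bar at (270,217) and the red pointer at (228,190). I'll enlarge both pictures.

```bash
cat > h.py <<'E'
import numpy as np,cv2
from cell import *
def ray(n,u,v):
    c=camera_model(n); K=np.array([[c['fx'],0,c['cx']],[0,c['fy'],c['cy']],[0,0,1]])
    a=cv2.undistortPoints(np.array([[[u,v]]],float),K,np.array([c['k1'],0,0,0,0.]))[0,0]
    return np.array(c['xyz']),np.array(c['attitude'])@np.array([a[0],-a[1],-1.])
def pt(n,u,v,d):
    o,r=ray(n,u,v); return o+r*d
def proj(n,P):
    c=camera_model(n); K=np.array([[c['fx'],0,c['cx']],[0,c['fy'],c['cy']],[0,0,1]])
    q=(np.atleast_2d(P)-c['xyz'])@np.array(c['attitude']); q=q*[1,-1,-1]
    return cv2.projectPoints(q,np.zeros(3),np.zeros(3),K,np.array([c['k1'],0,0,0,0.]))[0][:,0]
E
python3 - <<'E'
import cv2,numpy as np
p=np.load('top0.npz')['p'][:,:,::-1]; cv2.imwrite('pics/t1.png',cv2.resize(p[130:240,200:360],None,fx=5,fy=5,interpolation=2))
p=np.load('scene0.npz')['p'][:,:,::-1]; cv2.imwrite('pics/s1.png',cv2.resize(p[150:280,240:400],None,fx=4.6,fy=4.6,interpolation=2))
E
```

```text
(no output)
```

View pics/t1.png

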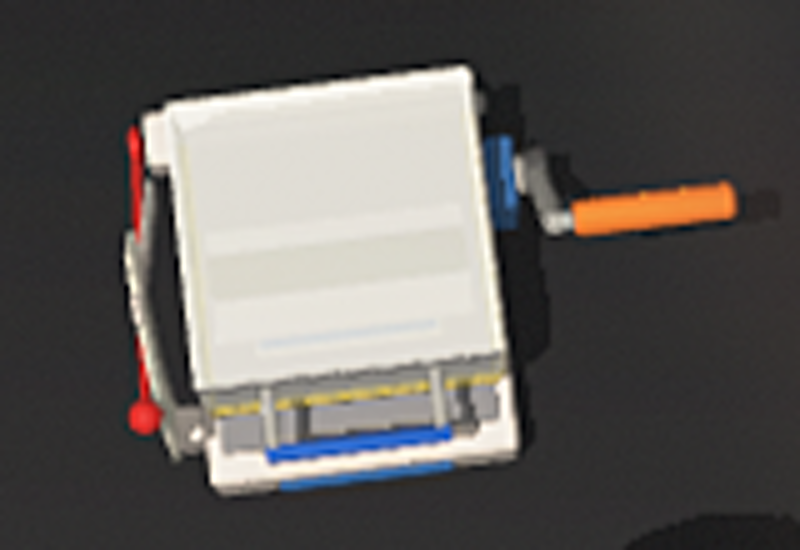

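View pics/s1.png

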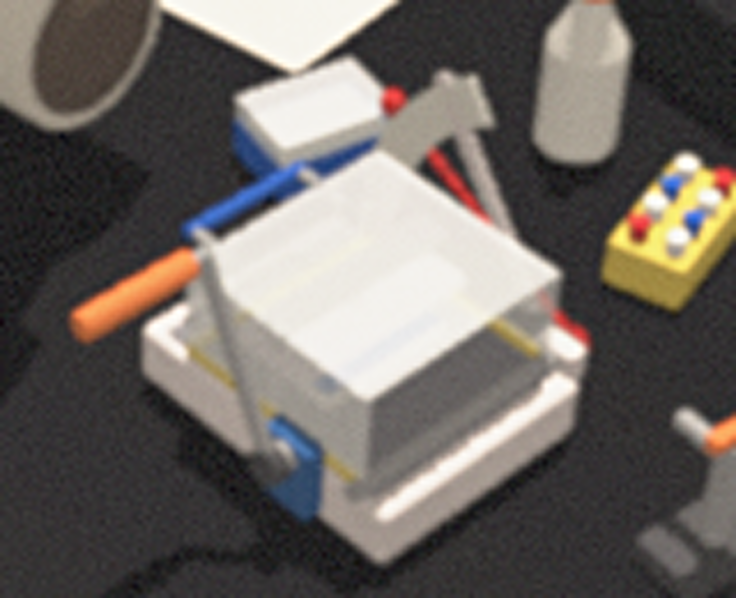

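```bash
cat > fit.py <<'E'
from h import *
from scipy.optimize import least_squares
def T(cx,cy,s,n): 
    return (200+(cx+.5)/5-.5,130+(cy+.5)/5-.5) if n=='top' else (240+(cx+.5)/4.6-.5,150+(cy+.5)/4.6-.5)
obs=[]
for n,lst in {'top':[(359,446,(-130,0,133)),(269,456,(-130,50,133)),(449,435,(-130,-50,133)),(655,209,(-22,-203,229)),(575,219,(-22,-153,229)),(735,200,(-22,-253,229)),(145,418,'ball')],
 'scene':[(394,100,'ball'),(82,325,(-22,-253,229)),(248,198,(-130,0,133)),(579,425,(135,105,60)) ,(383,555,(135,-105,0))]}.items():
    for cx,cy,P in lst: obs.append((n,T(cx,cy,0,n),P))
def W(p,P):
    if P=='ball': P=(105-235*np.cos(p[3]),130,67+235*np.sin(p[3]))
    P=np.array(P)/1000; c,s=np.cos(p[2]),np.sin(p[2])
    return np.array([p[0]+c*P[0]-s*P[1],p[1]+s*P[0]+c*P[1],P[2]])
def res(p): return np.concatenate([proj(n,W(p,P))[0]-uv for n,uv,P in obs])
if __name__=='__main__':
    r=least_squares(res,[.55,.05,.1,.6],loss='soft_l1'); p=r.x; print(p)
    for (n,uv,P),e in zip(obs,res(p).reshape(-1,2)): print(n,P,np.round(e,1))
    def tri(a,b):
        A=[];B=[]
        for n,(u,v) in (('top',a),('scene',b)):
            o,d=ray(n,u,v); d/=np.linalg.norm(d); M=np.eye(3)-np.outer(d,d); A.append(M);B.append(M@o)
        return np.linalg.lstsq(np.vstack(A),np.hstack(B),rcond=None)[0]
    print('ball tri',tri(obs[6][1],obs[7][1]),W(p,'ball')); print('bar',tri(obs[0][1],obs[9][1]),W(p,(-130,0,133))); print('hand end',tri(obs[5][1],obs[8][1]),W(p,(-22,-253,229)))
    for P in [(-22,-203,229),(-117,-203,107),(50,-203,75),(105,0,67)]: print(P,W(p,P))
    for n in('top','scene'):
        d=np.load(n+'0.npz')['d']
        for nn,uv,P in obs:
            if nn==n: print(n,P,pt(n,*uv,d[int(round(uv[1])),int(round(uv[0]))]).round(3),W(p,P).round(3))
E
python3 fit.py
```

```text
[0.62950399 0.07707028 0.10914282 0.48913796]
top (-130, 0, 133) [-0.1 -0.1]
top (-130, 50, 133) [ 2.5 -0.2]
top (-130, -50, 133) [-2.8  0.1]
top (-22, -203, 229) [0.1 0.2]
top (-22, -153, 229) [0.1 0.3]
top (-22, -253, 229) [0.1 0. ]
top ball [0.1 0. ]
scene ball [-0.  -0.1]
scene (-22, -253, 229) [-0.4  0.3]
scene (-130, 0, 133) [-0.  -0.3]
scene (135, 105, 60) [ 1.  -9.9]
scene (135, -105, 0) [0.1 3.6]
ball tri [0.51352144 0.19539605 0.1770501 ] [0.51350965 0.19513797 0.1774183 ]
bar [0.50020142 0.06278659 0.13142225] [0.50027751 0.06290986 0.133     ]
hand end [ 0.63532175 -0.17604835  0.22988841] [ 0.63519324 -0.17682071  0.229     ]
(-22, -203, 229) [ 0.62974693 -0.12711821  0.229     ]
(-117, -203, 107) [ 0.53531219 -0.13746621  0.107     ]
(50, -203, 75) [ 0.70131851 -0.11927552  0.075     ]
(105, 0, 67) [0.73387922 0.08850754 0.067     ]
top (-130, 0, 133) [0.5   0.063 0.132] [0.5   0.063 0.133]
top (-130, 50, 133) [0.494 0.12  0.137] [0.495 0.113 0.133]
top (-130, -50, 133) [0.505 0.004 0.137] [0.506 0.013 0.133]
top (-22, -203, 229) [ 0.628 -0.126  0.24 ] [ 0.63  -0.127  0.229]
top (-22, -153, 229) [ 0.623 -0.077  0.239] [ 0.624 -0.077  0.229]
top (-22, -253, 229) [ 0.691 -0.199 -0.   ] [ 0.635 -0.177  0.229]
top ball [0.512 0.194 0.186] [0.514 0.195 0.177]
scene ball [0.523 0.187 0.187] [0.514 0.195 0.177]
scene (-22, -253, 229) [ 0.642 -0.18   0.237] [ 0.635 -0.177  0.229]
scene (-130, 0, 133) [0.504 0.06  0.135] [0.5   0.063 0.133]
scene (135, 105, 60) [ 0.74   0.213 -0.01 ] [0.752 0.196 0.06 ]
scene (135, -105, 0) [ 0.772 -0.012  0.015] [ 0.775 -0.013  0.   ]
```

The fit puts the press at (0.6295, 0.0771) with yaw 6.25°, and the pointer at about 0.489 rad. Triangulated heights agree with the text within 2 mm: bar 0.131, handle end 0.230. Next is the approach above the handle.

Call:
jog_arm(
  steps=[
    [0, 0, 0.05, 0],
    [0, 0, 0.05, 0],
    [0.043, 0.0412, 0, 7.6],
    [0.043, 0.0412, 0, 7.6],
    [0.043, 0.0412, 0, 7.6],
    [0.043, 0.0412, 0, 7.6],
    [0.043, 0.0412, 0, 7.6],
    [0.043, 0.0412, 0, 7.6],
    [0.043, 0.0412, 0, 7.6],
    [0.043, 0.0412, 0, 7.6],
    [0.043, 0.0412, 0, 7.6],
    [0.043, 0.0412, 0, 7.6],
  ],
  claw=1,
)

```text
clock: 1.6
tcp_pos: [0.6309, -0.1255, 0.331]
orientation: [[0.993, 0.115, -0.0], [0.115, -0.993, 0.0], [-0.0, -0.0, -1.0]]
ft_force: [-0.0, -0.6, -0.0]
grip_width: 0.085
```

Call:
jog_arm(
  steps=[
    [0, 0, 0, 0],
    [0, 0, 0, 0],
    [0, 0, 0, 0],
  ],
)

```text
clock: 1.98
tcp_pos: [0.6291, -0.1281, 0.3315]
orientation: [[0.994, 0.108, 0.0], [0.108, -0.994, -0.0], [0.0, 0.0, -1.0]]
ft_force: [0.3, -0.7, -0.2]
grip_width: 0.0857
```

Run:
```python
from h import *
s=sense(); print(s['clock'],s['tcp_pos'],s['orientation'],s['ft_force'])
for n in("scene","top"):
    p,d=get_image(n); np.savez(f"{n}1.npz",p=p,d=d)
    q=p[130:240,200:360] if n=='top' else p[110:260,220:380]
    cv2.imwrite(f"pics/{n}1.png",cv2.resize(q[:,:,::-1],None,fx=4,fy=4))
```

```text
1.975 [ 0.62910353 -0.12810318  0.33150871] [[ 9.94108343e-01  1.08390965e-01  2.48035302e-05]
 [ 1.08390968e-01 -9.94108317e-01 -2.26626837e-04]
 [ 9.30941609e-08  2.27980108e-04 -9.99999974e-01]] [ 0.34720978 -0.73530201 -0.22013851]
```

View pics/scene1.png

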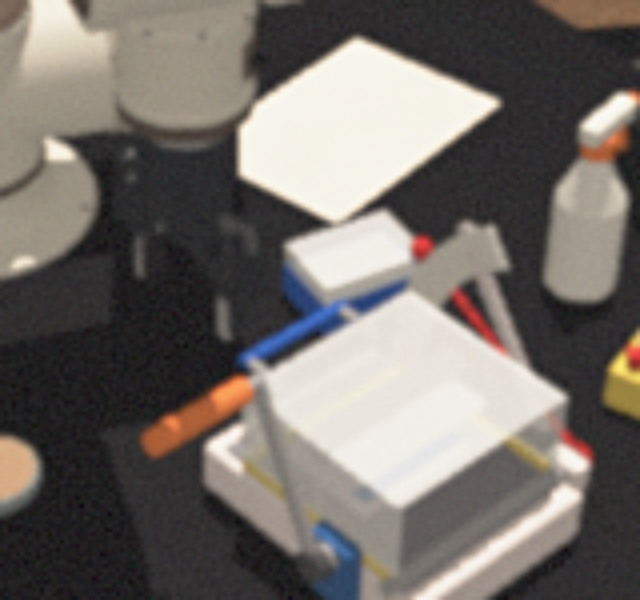

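The gripper is above the handle: fingertips at about (140,275) and (225,335) in this crop, handle at (195,415). Lower and grip.

Call:
jog_arm(
  steps=[
    [0, 0, -0.03, 0],
    [0, 0, -0.03, 0],
    [0, 0, -0.03, 0],
    [0, 0, -0.02, 0],
    [0, 0, -0.013, 0],
    [0, 0, 0, 0],
    [0, 0, 0, 0],
  ],
)

```text
clock: 2.95
tcp_pos: [0.63, -0.1274, 0.2094]
orientation: [[0.994, 0.11, 0.001], [0.11, -0.994, -0.0], [0.001, 0.001, -1.0]]
ft_force: [0.1, -0.8, 0.4]
grip_width: 0.0852
```

Call:
jog_arm(
  steps=[
    [0, 0, 0, 0],
    [0, 0, 0, 0],
    [0, 0, 0, 0],
    [0, 0, 0, 0],
    [0, 0, 0, 0],
    [0, 0, 0, 0],
    [0, 0, 0, 0],
    [0, 0, 0, 0],
  ],
  claw=0,
  force=35,
)

```text
clock: 3.95
tcp_pos: [0.6298, -0.1272, 0.2084]
orientation: [[0.994, 0.11, 0.0], [0.11, -0.994, -0.0], [0.0, 0.0, -1.0]]
ft_force: [1.8, 0.4, 1.9]
grip_width: 0.0212
```

Gripped: the opening reads 21 mm on a 22 mm bar. I'll compute the arc rows.

Run:
```python
import numpy as np
y=.109
for N,th in ((20,np.linspace(0,.96,21)),):
    a=np.radians(65)-th
    x=-170.1*np.cos(a); z=170.1*np.sin(a)
    dx=np.diff(x)/1000;dz=np.diff(z)/1000
    for i in range(N): print(f"[{dx[i]*np.cos(y):.4f}, {dx[i]*np.sin(y):.4f}, {dz[i]:.4f}, 0],",end=' ' if i!=11 else '\n\n')
```

```text
[-0.0073, -0.0008, -0.0036, 0], [-0.0071, -0.0008, -0.0040, 0], [-0.0069, -0.0008, -0.0043, 0], [-0.0067, -0.0007, -0.0046, 0], [-0.0064, -0.0007, -0.0050, 0], [-0.0062, -0.0007, -0.0053, 0], [-0.0059, -0.0007, -0.0056, 0], [-0.0057, -0.0006, -0.0058, 0], [-0.0054, -0.0006, -0.0061, 0], [-0.0051, -0.0006, -0.0064, 0], [-0.0048, -0.0005, -0.0066, 0], [-0.0045, -0.0005, -0.0068, 0],

[-0.0041, -0.0005, -0.0070, 0], [-0.0038, -0.0004, -0.0072, 0], [-0.0034, -0.0004, -0.0074, 0], [-0.0031, -0.0003, -0.0075, 0], [-0.0027, -0.0003, -0.0077, 0], [-0.0024, -0.0003, -0.0078, 0], [-0.0020, -0.0002, -0.0079, 0], [-0.0016, -0.0002, -0.0080, 0],
```

Call:
jog_arm(
  steps=[
    [-0.0073, -0.0008, -0.0036, 0],
    [-0.0071, -0.0008, -0.004, 0],
    [-0.0069, -0.0008, -0.0043, 0],
    [-0.0067, -0.0007, -0.0046, 0],
    [-0.0064, -0.0007, -0.005, 0],
    [-0.0062, -0.0007, -0.0053, 0],
    [-0.0059, -0.0007, -0.0056, 0],
    [-0.0057, -0.0006, -0.0058, 0],
    [-0.0054, -0.0006, -0.0061, 0],
    [-0.0051, -0.0006, -0.0064, 0],
    [-0.0048, -0.0005, -0.0066, 0],
    [-0.0045, -0.0005, -0.0068, 0],
  ],
)

```text
clock: 5.45
tcp_pos: [0.5578, -0.1352, 0.1443]
orientation: [[0.994, 0.11, 0.002], [0.11, -0.994, -0.0], [0.002, 0.0, -1.0]]
ft_force: [8.2, 1.3, 6.8]
grip_width: 0.021
```

Call:
jog_arm(
  steps=[
    [-0.0041, -0.0005, -0.007, 0],
    [-0.0038, -0.0004, -0.0072, 0],
    [-0.0034, -0.0004, -0.0074, 0],
    [-0.0031, -0.0003, -0.0075, 0],
    [-0.0027, -0.0003, -0.0077, 0],
    [-0.0024, -0.0003, -0.0078, 0],
    [-0.002, -0.0002, -0.0079, 0],
    [-0.0016, -0.0002, -0.008, 0],
    [0, 0, 0, 0],
    [0, 0, 0, 0],
    [0, 0, 0, 0],
  ],
)

```text
clock: 6.82
tcp_pos: [0.5368, -0.1382, 0.0871]
orientation: [[0.994, 0.11, 0.007], [0.11, -0.994, -0.002], [0.007, 0.003, -1.0]]
ft_force: [6.7, 6.2, 36.5]
grip_width: 0.0208
```

Run:
```python
from h import *
s=sense(); print(s['clock'],s['tcp_pos'],s['ft_force'])
for n in("scene","top"):
    p,d=get_image(n); np.savez(f"{n}2.npz",p=p,d=d)
    q=p[130:240,200:360] if n=='top' else p[110:280,220:380]
    cv2.imwrite(f"pics/{n}2.png",cv2.resize(q[:,:,::-1],None,fx=3.5,fy=3.5))
```

```text
6.825 [ 0.53683252 -0.13815016  0.08705117] [ 6.70458809  6.19078329 36.52409625]
```

View pics/scene2.png

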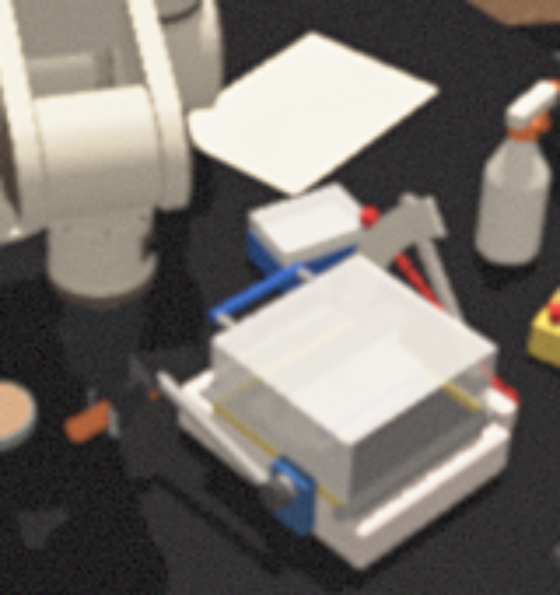

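The lever is at its stop: handle at (90,420) in the crop, z force risen to 36 N, TCP at the height expected for fully down, and the guard still shut. Now I'll ease it back up.

Call:
jog_arm(
  steps=[
    [0.0016, 0.0002, 0.008, 0],
    [0.002, 0.0002, 0.0079, 0],
    [0.0024, 0.0003, 0.0078, 0],
    [0.0027, 0.0003, 0.0077, 0],
    [0.0031, 0.0003, 0.0075, 0],
    [0.0034, 0.0004, 0.0074, 0],
    [0.0038, 0.0004, 0.0072, 0],
    [0.0041, 0.0005, 0.007, 0],
    [0.0045, 0.0005, 0.0068, 0],
    [0.0048, 0.0005, 0.0066, 0],
  ],
)

```text
clock: 8.18
tcp_pos: [0.5683, -0.1344, 0.1566]
orientation: [[0.994, 0.11, 0.003], [0.11, -0.994, -0.0], [0.002, 0.001, -1.0]]
ft_force: [26.4, -2.8, -17.0]
grip_width: 0.0208
```

Call:
jog_arm(
  steps=[
    [0.0051, 0.0006, 0.0064, 0],
    [0.0054, 0.0006, 0.0061, 0],
    [0.0057, 0.0006, 0.0058, 0],
    [0.0059, 0.0007, 0.0056, 0],
    [0.0062, 0.0007, 0.0053, 0],
    [0.0064, 0.0007, 0.005, 0],
    [0.0067, 0.0007, 0.0046, 0],
    [0.0069, 0.0008, 0.0043, 0],
    [0.0071, 0.0008, 0.004, 0],
    [0.0073, 0.0008, 0.0036, 0],
    [0, 0, 0, 0],
    [0, 0, 0, 0],
  ],
)

```text
clock: 9.68
tcp_pos: [0.6299, -0.1273, 0.2083]
orientation: [[0.994, 0.11, 0.001], [0.11, -0.994, -0.0], [0.001, 0.0, -1.0]]
ft_force: [1.1, -5.2, 3.1]
grip_width: 0.0209
```

Call:
jog_arm(
  steps=[
    [0, 0, 0, 0],
    [0, 0, 0, 0],
    [0, 0, 0, 0],
  ],
)

```text
clock: 10.05
tcp_pos: [0.6298, -0.1274, 0.2082]
orientation: [[0.994, 0.11, 0.001], [0.11, -0.994, -0.0], [0.0, 0.0, -1.0]]
ft_force: [2.4, -5.4, 2.3]
grip_width: 0.0207
```

The lever is back at its starting grip pose, with force near zero. Release and lift away.

Call:
jog_arm(
  steps=[
    [0, 0, 0, 0],
    [0, 0, 0, 0],
    [0, 0, 0, 0],
    [0, 0, 0, 0],
    [0, 0, 0, 0],
    [0, 0, 0, 0],
    [0, 0, 0.03, 0],
    [0, 0, 0.04, 0],
    [0, 0, 0.05, 0],
  ],
  claw=1,
)

```text
clock: 11.18
tcp_pos: [0.6294, -0.127, 0.3289]
orientation: [[0.994, 0.11, -0.001], [0.11, -0.994, 0.0], [-0.001, -0.001, -1.0]]
ft_force: [-0.4, -0.1, -0.0]
grip_width: 0.0854
```

Call:
jog_arm(
  steps=[
    [-0.0259, 0.038, 0, 0],
    [-0.0259, 0.038, 0, 0],
    [-0.0259, 0.038, 0, 0],
    [-0.0259, 0.038, 0, 0],
    [-0.0259, 0.0383, 0, 0],
    [0, 0, 0, 0],
    [0, 0, 0, 0],
    [0, 0, 0, 0],
  ],
  claw=0.42,
)

```text
clock: 12.18
tcp_pos: [0.5007, 0.0624, 0.328]
orientation: [[0.994, 0.109, -0.0], [0.109, -0.994, -0.0], [-0.0, 0.0, -1.0]]
ft_force: [-0.6, -0.2, -0.3]
grip_width: 0.036
```

Run:
```python
from h import *
s=sense(); print(s['clock'],s['tcp_pos'],s['ft_force'])
for n in("scene","top"):
    p,d=get_image(n); np.savez(f"{n}3.npz",p=p,d=d)
    q=p[130:240,200:360] if n=='top' else p[110:280,220:380]
    cv2.imwrite(f"pics/{n}3.png",cv2.resize(q[:,:,::-1],None,fx=3.5,fy=3.5))
```

```text
12.175 [0.50069258 0.06243787 0.32803597] [-0.55248988 -0.23499355 -0.29606839]
```

View pics/scene3.png

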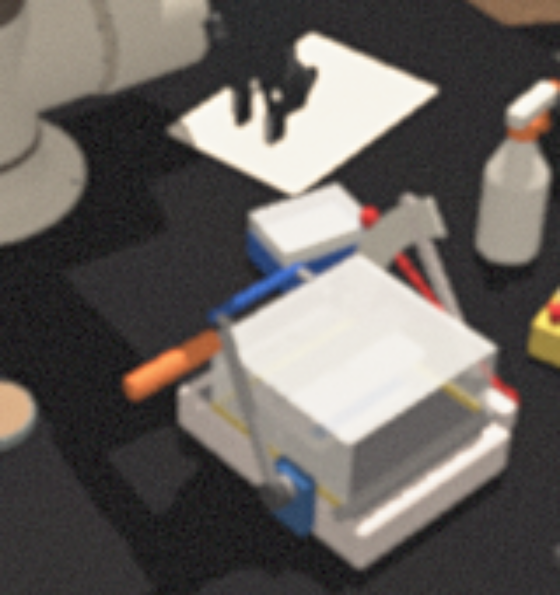

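The lever is back at rest, handle at (170,365), and the guard is shut. The gripper is above the bar at (260,290), half open. Lower onto the bar.

Call:
jog_arm(
  steps=[
    [0, 0.0005, -0.04, 0],
    [0, 0, -0.04, 0],
    [0, 0, -0.04, 0],
    [0, 0, -0.04, 0],
    [0, 0, -0.03, 0],
    [0, 0, -0.025, 0],
    [0, 0, 0, 0],
    [0, 0, 0, 0],
  ],
)

```text
clock: 13.28
tcp_pos: [0.5006, 0.0633, 0.1138]
orientation: [[0.994, 0.11, 0.0], [0.11, -0.994, -0.0], [0.0, 0.0, -1.0]]
ft_force: [0.4, -0.3, 0.6]
grip_width: 0.0357
```

Call:
jog_arm(
  steps=[
    [0, 0, 0, 0],
    [0, 0, 0, 0],
    [0, 0, 0, 0],
    [0, 0, 0, 0],
    [0, 0, 0, 0],
    [0, 0, 0, 0],
  ],
  claw=0,
  force=35,
)

```text
clock: 14.02
tcp_pos: [0.5025, 0.0637, 0.1144]
orientation: [[0.994, 0.11, 0.006], [0.11, -0.994, 0.0], [0.006, 0.0, -1.0]]
ft_force: [19.5, 1.4, -6.9]
grip_width: 0.0114
```

Run:
```python
import numpy as np
y=.109; N=20; phi=0.489
R=np.hypot(235,66);a=np.arctan2(66,235)+np.linspace(0,phi,N+1)
x=-R*np.cos(a);z=R*np.sin(a);dx=np.diff(x)/1000;dz=np.diff(z)/1000
print((x[-1]-x[0])*np.cos(y),(x[-1]-x[0])*np.sin(y),z[-1]-z[0])
for i in range(N): print(f"[{dx[i]*np.cos(y):.4f}, {dx[i]*np.sin(y):.4f}, {dz[i]:.4f}, 0],",end=' ' if i!=9 else '\n\n')
```

```text
58.196905487284056 6.3687048926820475 102.65468108919806
[0.0017, 0.0002, 0.0057, 0], [0.0018, 0.0002, 0.0057, 0], [0.0019, 0.0002, 0.0056, 0], [0.0021, 0.0002, 0.0056, 0], [0.0022, 0.0002, 0.0055, 0], [0.0024, 0.0003, 0.0055, 0], [0.0025, 0.0003, 0.0054, 0], [0.0026, 0.0003, 0.0054, 0], [0.0027, 0.0003, 0.0053, 0], [0.0029, 0.0003, 0.0052, 0],

[0.0030, 0.0003, 0.0051, 0], [0.0031, 0.0003, 0.0051, 0], [0.0032, 0.0004, 0.0050, 0], [0.0034, 0.0004, 0.0049, 0], [0.0035, 0.0004, 0.0048, 0], [0.0036, 0.0004, 0.0047, 0], [0.0037, 0.0004, 0.0047, 0], [0.0038, 0.0004, 0.0046, 0], [0.0039, 0.0004, 0.0045, 0], [0.0040, 0.0004, 0.0044, 0],
```

Gripped the bar, with about 2 mm of x offset. I'll relieve that in the first row, then swing the guard up.

Call:
jog_arm(
  steps=[
    [0.0025, 0, 0, 0],
    [0, 0, 0, 0],
    [0.0017, 0.0002, 0.0057, 0],
    [0.0018, 0.0002, 0.0057, 0],
    [0.0019, 0.0002, 0.0056, 0],
    [0.0021, 0.0002, 0.0056, 0],
    [0.0022, 0.0002, 0.0055, 0],
    [0.0024, 0.0003, 0.0055, 0],
    [0.0025, 0.0003, 0.0054, 0],
    [0.0026, 0.0003, 0.0054, 0],
    [0.0027, 0.0003, 0.0053, 0],
    [0.0029, 0.0003, 0.0052, 0],
  ],
)

```text
clock: 15.52
tcp_pos: [0.5244, 0.0661, 0.1686]
orientation: [[0.994, 0.11, -0.003], [0.11, -0.994, -0.0], [-0.003, -0.0, -1.0]]
ft_force: [-16.6, -1.8, 5.5]
grip_width: 0.0117
```

Call:
jog_arm(
  steps=[
    [0.0015, 0.0003, 0.0051, 0],
    [0.0026, 0.0003, 0.0051, 0],
    [0.0032, 0.0004, 0.005, 0],
    [0.0034, 0.0004, 0.0049, 0],
    [0.0035, 0.0004, 0.0048, 0],
    [0.0036, 0.0004, 0.0047, 0],
    [0.0037, 0.0004, 0.0047, 0],
    [0.0038, 0.0004, 0.0046, 0],
    [0.0039, 0.0004, 0.0045, 0],
    [0.004, 0.0004, 0.0044, 0],
    [0, 0, 0, 0],
    [0, 0, 0, 0],
  ],
)

```text
clock: 17.02
tcp_pos: [0.5582, 0.0697, 0.2169]
orientation: [[0.994, 0.11, -0.001], [0.11, -0.994, -0.001], [-0.001, 0.0, -1.0]]
ft_force: [-13.2, -3.5, 9.0]
grip_width: 0.0115
```

Run:
```python
from h import *
s=sense(); print(s['clock'],s['tcp_pos'],s['ft_force'],s['moment'])
for n in("scene","top"):
    p,d=get_image(n); np.savez(f"{n}4.npz",p=p,d=d)
    q=p[130:240,200:360] if n=='top' else p[130:280,230:370]
    cv2.imwrite(f"pics/{n}4.png",cv2.resize(q[:,:,::-1],None,fx=4,fy=4,interpolation=2))
```

```text
17.025 [0.55818939 0.06971506 0.21690838] [-13.1940719   -3.54648822   8.9976524 ] [-0.69830335  2.2055054  -0.04787424]
```

View pics/scene4.png

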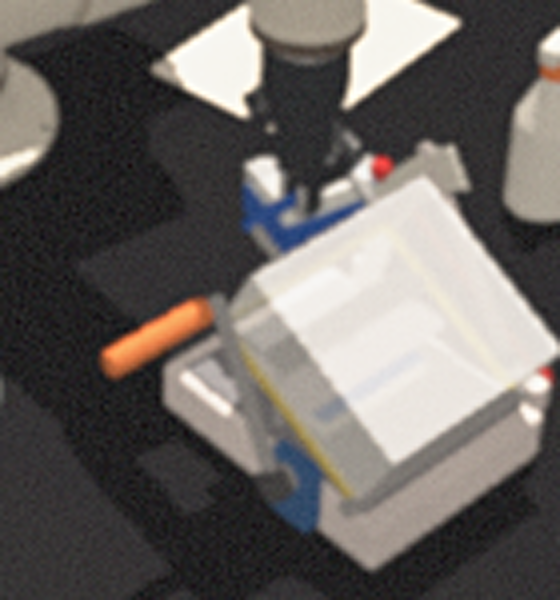

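View pics/top4.png

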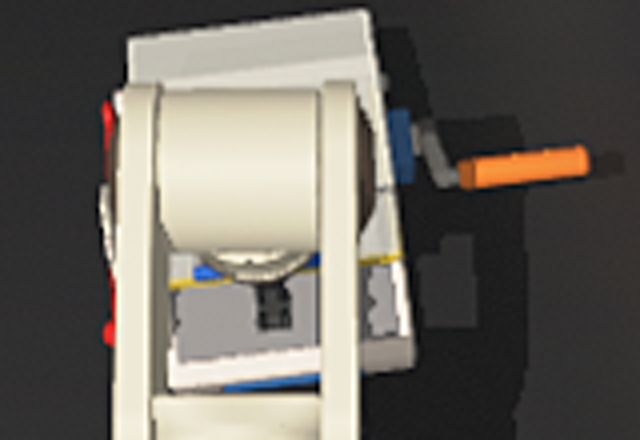

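Run:
```python
from h import *
from fit import W
p=[0.62950399,0.07707028,0.10914282,0.48913796]
def G(x,y,z,f): return W(p,(105-x*np.cos(f)+z*np.sin(f),y,67+x*np.sin(f)+z*np.cos(f)))
for f in (.40,.45,.489,.53,.58):
    print(f,[np.round((proj('scene',G(*q,f))[0]-[230,130]+.5)*4-.5).astype(int).tolist() for q in((190,-98,0),(190,98,90),(190,-98,90),(0,-98,90),(0,98,90),(0,-98,0))],
     [np.round((proj('top',G(*q,f))[0]-[200,130]+.5)*4-.5).astype(int).tolist() for q in((190,-98,0),(190,98,0),(0,-98,90),(0,98,90))])
# pointer ball and lever now vs before
for n in('top','scene'):
  for k in(0,4):
    im=np.load(f'{n}{k}.npz')['p']; h=cv2.cvtColor(im,cv2.COLOR_RGB2HSV)
    bx=(215,150,236,222) if n=='top' else (318,165,333,180)
    s=h[bx[1]:bx[3],bx[0]:bx[2]]; m=((s[...,0]<5)|(s[...,0]>174))&(s[...,1]>170)&(s[...,2]>80)
    v,u=np.nonzero(m); print(n,k,m.sum(),u.mean()+bx[0],v.mean()+bx[1],v.max()+bx[1])
```

```text
0.4 [[218, 327], [415, 175], [247, 273], [394, 452], [558, 341], [358, 499]] [[397, 267], [157, 297], [365, 16], [128, 46]]
0.45 [[221, 322], [422, 173], [254, 272], [398, 457], [562, 345], [358, 499]] [[397, 260], [155, 291], [364, 12], [128, 42]]
0.489 [[224, 318], [428, 172], [259, 271], [400, 460], [564, 348], [358, 499]] [[396, 254], [154, 285], [364, 9], [128, 39]]
0.53 [[227, 314], [434, 171], [265, 271], [403, 464], [567, 352], [358, 499]] [[396, 248], [153, 279], [363, 6], [128, 36]]
0.58 [[231, 310], [442, 171], [273, 271], [406, 469], [570, 356], [358, 499]] [[395, 240], [151, 271], [363, 3], [128, 32]]
top 0 85 227.6235294117647 190.6 216
top 4 49 226.9387755102041 185.89795918367346 216
scene 0 15 325.26666666666665 170.93333333333334 173
scene 4 14 325.2142857142857 171.07142857142858 173
```

The guard's corners match the projected 0.45–0.49 rad: top view (400,258), (367,9), (127,37), and scene view (425,178). The pointer has not moved. I'll hold briefly, then hand in.

Call:
jog_arm(
  steps=[
    [0, 0, 0.0005, 0],
    [0, 0, 0, 0],
    [0, 0, 0, 0],
    [0, 0, 0, 0],
  ],
)

```text
clock: 17.62
tcp_pos: [0.5584, 0.0697, 0.2172]
orientation: [[0.994, 0.11, -0.001], [0.11, -0.994, -0.0], [-0.001, 0.0, -1.0]]
ft_force: [-9.3, -4.6, 4.6]
grip_width: 0.0117
```

Run:
```python
from cell import *
s=sense();print(s['clock'],s['tcp_pos'],s['ft_force'],s['qd'].round(4),s['grip_width'])
print(sign_off())
```

```text
17.625 [0.5583725  0.06972615 0.21715698] [-9.32561846 -4.61324691  4.6081056 ] [-0.0001  0.      0.0002  0.0002 -0.0008 -0.0001] 0.011660554191147107
the job is handed in; nothing more can be done
None
```

I've handed in the job at 17.6 s, with the gripper still holding the guard in line with the red pointer. The hand-in reported no verdict.

- **Lever:** I pulled it down with the guard shut until it reached its stop, where the upward force on the tool rose to about 36 N. I then eased it back up at about 0.4 rad/s, gripped the whole way. It returned to its starting pose, and the pictures show it at rest.
- **Guard:** I swung it up by the blue bar to about 0.488 rad from the arm's own position; the pointer measures about 0.489 rad. The camera pictures agree less exactly, at about 0.45 to 0.49 rad, but that is within the 0.09 rad allowed. I took those pictures just before a last 0.5 mm upward nudge and did not take more afterwards.
- **At hand-in:** the arm was still, with the grip closed on the bar. About 11 N of force remained on the tool, mostly from a 1–2 mm sideways misfit of the grip on the bar.
- **Other things:** the pointer ball did not move in the scene view. In the top view the arm hid part of it. I did not measure the loose things one by one, but the arm's path kept clear of them.

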